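# Swap the wrong capacitor in an amplifier kit

### The job

The black kit tray should hold three matching capacitors, but one of them is the wrong type. Stand the wrong one upright in the red returns tray and fill its empty pocket in the kit with the capacitor from the yellow stock tray that matches the other two in colour and size, standing upright. Leave the two correct ones standing in their pockets.

Things in the scene. Friction and masses are not known exactly. Their poses are not given: they have to be found in the camera images.
- odd_center (a point): centre (half-way up, 32 mm above its underside) of the wrong part in the kit: can capacitor, upright cylinder 34 mm in diameter, 64 mm tall (two brass stubs 3 mm high on its top), about 80 g, GREEN sleeve and rim, pale stripe, metal disc on top; stands at the start in one of the three kit pockets; its z axis points up
- spare_center (a point): centre (half-way up) of the correct replacement: can capacitor like the odd one in size and mass, BLUE sleeve; starts in one of three pockets of the yellow stock tray, which is like the kit tray in size and pockets, its row along world y give or take 0.25 rad. Beside it stand an orange one of the same size and a smaller blue one (25 by 40 mm)
- kit: fixed black kit tray, 62 mm (its x) by 178 mm (its y), 12 mm high; origin at the centre of its underside; walls, dividers and floor 4 mm thick. Three pockets in a row along its y, 54 by 54 mm inside, 8 mm deep, centres at y = -58, 0 and +58 mm, x = 0. The x sides of each capacitor are free for fingers
- returns: fixed red returns tray, one open compartment, 120 by 120 mm outside, 12 mm high, walls and floor 4 mm thick; empty at the start; origin at the centre of its underside
- good_a_center (a point): centre (half-way up) of a correct part that stays in the kit: can capacitor, upright cylinder 34 mm in diameter, 64 mm tall (two brass stubs 3 mm high on its top), about 80 g, BLUE sleeve
- good_b_center (a point): centre (half-way up) of the other correct part that stays in the kit: can capacitor, upright cylinder 34 mm in diameter, 64 mm tall (two brass stubs 3 mm high on its top), about 80 g, BLUE sleeve

How it is judged:
By the outcome, as a careful person would: the job done as asked, in the order asked, and still so for the second after the job is handed in, with the robot touching nothing.
It also fails if it takes over 54 s, if anything falls off the work surface, if the arm or the gripper's body presses on something with over 40 N, if the wrist force passes 120 N, or if a joint passes its speed limit or range.

### The arm

A 6-joint arm with a two-finger parallel gripper is mounted at the origin on the work surface. World frame = base frame: x ahead of the robot, y to its left, z up, the work surface at z = 0. Lengths are in m, angles in degrees, forces in N, time in s.
With the tool pointing down it reaches from about 0.3 to 0.875 m from the base axis. Payload 4.2 kg.
Tool frame: the origin (TCP) lies at the very end of the fingers, on their centre line; the grasp point (between the pads) lies 19 mm behind it; z points along the fingers, y is the direction in which the jaws open and shut (so a half turn about z gives the same grasp; the last joint's range is limited). The gripper opens to 85 mm and grips with 20 to 120 N. Pads are 22 mm wide; open, the fingers measure 114 mm over their backs; the gripper's body (76 mm by 85 mm) begins 54 mm behind the grasp point. The pads swing forward as they close: fully open they stand 13 mm farther back than shut.
Start: joints at [-66.349, 18.312, 89.639, -0, 72.044, -1.146], TCP at [0.241, -0.522, 0.231] pointing down, gripper open.
Joint ranges: [-177.97, 177.97], [-48.28, 115.42], [12.27, 149.76], [-77.06, 257.06], [2.81, 150.46], [-146.56, 146.56]. Speed limits (degrees/s): [147.25, 147.25, 180, 180, 180, 180].

### API

Orientations are given as [roll, pitch, yaw] about the fixed x, y, z axes, in that order (R = Rz(yaw) Ry(pitch) Rx(roll)).
In Python, from station import bot gives the robot as it stands.
- The arm moves only by the shell command python3 -m inch 'ROWS' [OPENING] [FORCE]. ROWS is JSON, one flat list of numbers, 4 for each row, row after row: the shift along the tool's x, y, z in mm, then the turn about the tool's z in degrees. In form: [tx, ty, tz, yaw, tx, ty, tz, yaw, ...]. A call has exactly 8 rows; each row is the pose to reach, as a shift and turn from the pose measured when the call began, along the tool's axes at that moment; what a row does not reach only later rows make up. A row lasts 1/12 s, in which the tool goes at most 41.7 mm and 7.16 degrees, less where a joint would pass 70% of its speed; a pose out of reach is approached as far as the arm can. A call with a gripper value outside its range is refused whole. OPENING is the opening, from 0 (shut) to 1 (fully open), set as the call begins (- or left out, the last holds). The fingers move at their own pace and stop on an object; FORCE is the grip in N (left out, the last holds). Time passes only in rows, so rows that repeat a pose let the fingers close, or fill a call up. It gives the time, the measured TCP pose, the force and the opening at its end, in the units of the state.
- bot.state(): the state, without advancing time (a new reading comes with each control period).
- bot.read_camera(name): name is "scene" or "top" or "wrist"; returns a dict with "frame" (400x640x3 uint8, red, green, blue), "mtx" (3x3 intrinsics, pixels), "R" (3x3) and "t" (3): a world point X has camera coordinates R X + t; the wrist camera has in their place "hand_eye" (4x4, takes a point from camera to tool coordinates, whose origin is the TCP and whose axes are the flange's). Camera axes: x right, y down, z forward; pixel columns grow to the right and rows downward; lengths in m; the calibration is good to about 2 mm. A picture is of the moment at which its call begins: read the wrist's pose just before it. There is no depth.
- bot.finish_job(): hands the job in, once; it reports no verdict.
Trained networks look in a picture, given as the dict that the camera call returned (one of the last four; its "shot" number tells which), for a name from the list of things; names that differ only in an ending like _2 or _b are one class to them, and where a whole thing is asked for, a point or a joint stands for the part that bears it (a point fixed in the world has none). Each returns a list of dicts, best first, with "score" (0 to 1); they miss things now and then, are a little off and sometimes report something else, mostly with a low value. They report only what shows in the picture. A call takes as long as a camera call.
- bot.boxes_of(picture, target): "point" ([x, y, z] in m, in world coordinates, good to about 4 mm: the middle of the surface that is visible of it).
The state is a dict: "time": time; "qpos": joint angles; "joint_velocities": joint speeds; "tau": joint torques, N m; "tcp_pos": TCP position; "eef_rot": TCP orientation; "ft_force": force on the tool from outside, world axes, zero at the start; "torque": the same for the moment, N m; "width": opening from 0.0 (shut) to 1.0 (fully open).
Only numpy, scipy, OpenCV 4.12 (cv2) and the standard library are available. Lean on these libraries where they do the work, as an engineer would, in place of code of your own. Each camera call takes 0.05 s, during which the arm holds its last target.

## Working session

There is one attempt and no reset: what is moved stays moved. The work goes in short steps, Python scripts to look and compute and a shell command to move; the robot and the scene stay as the last step left them, time stands still between calls to the robot, and variables do not carry over. Pictures are saved under pics/ and viewed, and the job is handed in when it is done.

```bash
ls; mkdir -p pics; python3 - <<'E'
from station import bot
import cv2
s=bot.state();print(s['time'],s['tcp_pos'],s['eef_rot'],s['width'],s['ft_force'])
for n in ['scene','top']:
    p=bot.read_camera(n)
    cv2.imwrite(f'pics/{n}0.png',p['frame'][:,:,::-1])
    for t in ['odd_center','spare_center','kit','returns','good_a_center']:
        for d in bot.boxes_of(p,t): print(n,t,round(d['score'],2),d['point'])
E
```

```text
pics
0.0 [ 0.24096507 -0.5215534   0.23047791] [-1.79897360e+02 -1.45668127e-03  2.47988492e+01] 0.9976607838350584 [ 0.40713639 -0.47304579 -0.36874245]
scene odd_center 0.94 [0.4727, 0.2422, 0.0432]
scene spare_center 0.75 [0.4699, -0.1318, 0.0447]
scene kit 0.7 [0.4835, 0.1756, 0.0119]
scene returns 0.98 [0.6347, -0.0623, 0.0027]
scene good_a_center 0.63 [0.4674, 0.1895, 0.0449]
top odd_center 0.65 [0.4559, 0.2479, 0.0666]
top odd_center 0.4 [0.6301, -0.0601, 0.0038]
top spare_center 0.69 [0.4588, -0.1257, 0.0706]
top kit 0.6 [0.4486, 0.1845, 0.0063]
top returns 0.73 [0.6304, -0.0596, 0.0042]
top good_a_center 0.64 [0.456, 0.1954, 0.0694]
```

View pics/scene0.png

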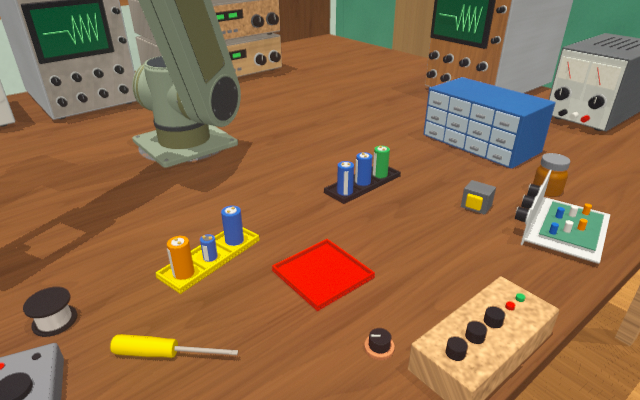

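View pics/top0.png

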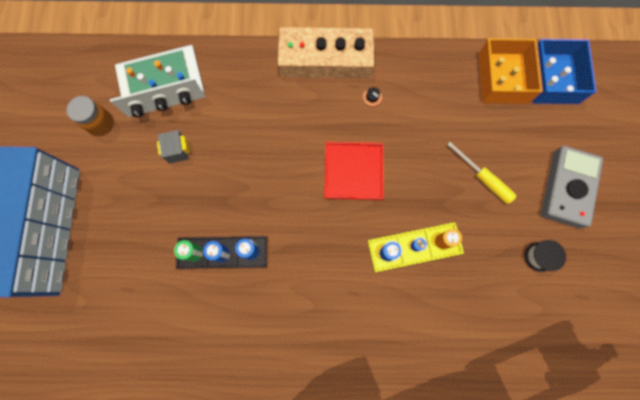

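```bash
cat > h.py <<'E'
import cv2,numpy as np
from scipy.optimize import minimize
def proj(p,X):
    c=np.asarray(X)@p['R'].T+p['t']; u=c@p['mtx'].T; return u[:,:2]/u[:,2:]
def poly_iou(a,b):
    s=4
    lo=np.minimum(a.min(0),b.min(0))-3; 
    w,h=(np.maximum(a.max(0),b.max(0))-lo+3)*s
    A=np.zeros((int(h)+1,int(w)+1),np.uint8);B=A.copy()
    f=lambda q:np.round(((q-lo)*s)*16).astype(np.int32)
    cv2.fillPoly(A,[f(a)],1,shift=4);cv2.fillPoly(B,[f(b)],1,shift=4)
    return (A&B).sum()/max(1,(A|B).sum())
def hull(x): return cv2.convexHull(x.astype(np.float32))[:,0]
def cyl(x,y,z0=.004,d=.034,h=.064):
    t=np.linspace(0,2*np.pi,40)
    return np.array([[x+d/2*np.cos(a),y+d/2*np.sin(a),z] for z in(z0,z0+h) for a in t])
def box(x,y,a,lx,ly,h=.012):
    c,s=np.cos(a),np.sin(a)
    return np.array([[x+c*u-s*v,y+s*u+c*v,z] for u in(-lx/2,lx/2) for v in(-ly/2,ly/2) for z in(0,h)])
def comps(p,kind):
    f=cv2.cvtColor(p['frame'],cv2.COLOR_RGB2HSV).astype(int);H,S,V=f[...,0],f[...,1],f[...,2]
    m={'green':(H>45)&(H<80)&(S>120)&(V>60),'blue':(H>100)&(H<128)&(S>130)&(V>60),'yellow':(H>24)&(H<34)&(S>150)&(V>110),
       'red':((H<5)|(H>175))&(S>200)&(V>120),'black':V<45}[kind].astype(np.uint8)
    n,l,st,_=cv2.connectedComponentsWithStats(m)
    out=[]
    for i in range(1,n):
        if st[i,4]>25:
            ys,xs=np.nonzero(l==i)
            q=np.concatenate([np.stack([xs+dx,ys+dy],1) for dx in(-.5,.5) for dy in(-.5,.5)])
            out.append((hull(q),st[i]))
    return out
def fit(obs,model,x0,step):
    # obs list of (pic,hull)
    f=lambda v:-sum(poly_iou(h,hull(proj(p,model(*v)))) for p,h in obs)
    x0=np.array(x0,float)
    sim=np.vstack([x0]+[x0+np.eye(len(x0))[i]*step[i] for i in range(len(x0))])
    r=minimize(f,x0,method='Nelder-Mead',options=dict(initial_simplex=sim,xatol=1e-5,fatol=1e-5))
    return r.x,-r.fun/len(obs)
E
python3 - <<'E'
from station import bot
from h import *
import pickle
P={n:bot.read_camera(n) for n in('scene','top')}
pickle.dump(P,open('p0.pkl','wb'))
for n in P:
  for k in('green','blue','yellow','red','black'):
    print(n,k,[tuple(int(v) for v in s) for _,s in comps(P[n],k)][:12])
def near(n,k,X):
    c=proj(P[n],[X])[0]
    L=[(np.hypot(*(h.mean(0)-c)),i) for i,(h,s) in enumerate(comps(P[n],k))]
    d,i=min(L); return comps(P[n],k)[i][0]
for nm,k,x0 in [('odd','green',(.456,.248)),('ga','blue',(.456,.195)),('gb','blue',(.456,.135)),('spare','blue',(.459,-.126))]:
  for cs in(['scene'],['top'],['scene','top']):
    print(nm,cs,fit([(P[n],near(n,k,(*x0,.036))) for n in cs],cyl,x0,(.01,.01)))
for nm,k,x0,l in [('kit','black',(.4486,.19,0),(.062,.178)),('stock','yellow',(.45,-.17,.1),(.062,.178)),('ret','red',(.63,-.06,0),(.12,.12))]:
  for cs in(['scene'],['top'],['scene','top']):
    print(nm,cs,fit([(P[n],near(n,k,(*x0[:2],.006))) for n in cs],lambda x,y,a:box(x,y,a,*l),x0,(.01,.01,.1)))
E
```

```text
scene green [(434, 0, 55, 43, 1862), (582, 0, 17, 24, 77), (603, 0, 37, 36, 491), (30, 3, 79, 55, 3111), (575, 5, 14, 11, 26), (228, 12, 9, 6, 43), (217, 14, 7, 6, 34), (595, 18, 8, 12, 37), (593, 28, 14, 7, 31), (232, 52, 9, 6, 40), (374, 146, 16, 32, 340), (516, 294, 9, 8, 61)]
scene blue [(429, 78, 126, 90, 3709), (357, 153, 15, 33, 386), (337, 162, 17, 33, 314), (222, 206, 20, 39, 570), (556, 207, 9, 11, 73), (549, 222, 10, 12, 82), (200, 235, 15, 26, 169)]
scene yellow [(468, 193, 15, 7, 47), (156, 227, 103, 66, 1697), (111, 335, 66, 22, 1192)]
scene red [(581, 116, 8, 6, 35), (272, 240, 102, 71, 3879), (506, 302, 8, 8, 53)]
scene black [(21, 0, 92, 64, 1127), (431, 0, 64, 48, 497), (477, 65, 8, 6, 26), (72, 74, 9, 8, 34), (51, 79, 9, 7, 30), (555, 89, 14, 11, 89), (589, 97, 15, 12, 109), (528, 191, 9, 6, 40), (522, 202, 10, 6, 42), (515, 214, 10, 7, 46), (484, 314, 19, 14, 117), (14, 383, 18, 17, 54)]
top green [(176, 240, 26, 21, 197)]
top blue [(534, 40, 61, 63, 2767), (177, 73, 7, 6, 31), (149, 80, 7, 6, 31), (0, 148, 46, 148, 3637), (235, 238, 24, 21, 208), (202, 241, 27, 2
[... 1323 characters left out ...]
0.4486, 0.19  , 0.    ]), np.float64(0.0))
kit ['scene', 'top'] (array([0.4486, 0.19  , 0.    ]), np.float64(0.0))
stock ['scene'] (array([ 0.47450804, -0.18297429,  0.21232458]), np.float64(0.9639866342147602))
stock ['top'] (array([ 0.4769024 , -0.18348485,  0.21016597]), np.float64(0.9239937436892435))
stock ['scene', 'top'] (array([ 0.47436321, -0.18308989,  0.21384789]), np.float64(0.9418944924780621))
ret ['scene'] (array([ 0.63139525, -0.06240527, -0.00670314]), np.float64(0.9870788970377844))
ret ['top'] (array([ 0.63799443, -0.06074653, -0.01058092]), np.float64(0.8781938901115297))
ret ['scene', 'top'] (array([ 0.63173377, -0.062006  , -0.01394341]), np.float64(0.9254761041486338))
```

```bash
python3 - <<'E'
from h import *
import pickle
P=pickle.load(open('p0.pkl','rb'))
for n,(u0,u1,v0,v1) in {'scene':(310,420,130,210),'top':(160,290,220,285)}.items():
    f=P[n]['frame']
    for T in(50,60):
        m=((f.max(2)<T)).astype(np.uint8); k=np.zeros_like(m);k[v0:v1,u0:u1]=m[v0:v1,u0:u1]
        nn,l,st,_=cv2.connectedComponentsWithStats(k,connectivity=8)
        keep=[i for i in range(1,nn) if st[i,4]>8]
        ys,xs=np.nonzero(np.isin(l,keep))
        q=hull(np.concatenate([np.stack([xs+dx,ys+dy],1) for dx in(-.5,.5) for dy in(-.5,.5)]))
        print(n,T,q.min(0),q.max(0),fit([(P[n],q)],lambda x,y,a:box(x,y,a,.062,.178),(.455,.195,0),(.01,.01,.1)))
f=P['top']['frame'][210:290,150:470,::-1];f2=P['scene']['frame'][125:285,150:410,::-1]
cv2.imwrite('pics/c1.png',cv2.resize(f,None,fx=2.5,fy=2.5,interpolation=cv2.INTER_CUBIC))
cv2.imwrite('pics/c2.png',cv2.resize(f2,None,fx=3,fy=3,interpolation=cv2.INTER_CUBIC))
E
```

```text
Traceback (most recent call last):
  File "h.py", line 13, in hull
    def hull(x): return cv2.convexHull(x.astype(np.float32))[:,0]
                        ~~~~~~~~~~~~~~~~~~~~~~~~~~~~~~~~~~~~^^^^^
TypeError: 'NoneType' object is not subscriptable
```

```bash
python3 - <<'E'
from h import *
import pickle
P=pickle.load(open('p0.pkl','rb'))
f=P['top']['frame'][210:290,150:470,::-1];f2=P['scene']['frame'][125:285,150:410,::-1]
cv2.imwrite('pics/c1.png',cv2.resize(f,None,fx=2.5,fy=2.5,interpolation=cv2.INTER_CUBIC))
cv2.imwrite('pics/c2.png',cv2.resize(f2,None,fx=3,fy=3,interpolation=cv2.INTER_CUBIC))
for n,(u0,u1,v0,v1) in {'scene':(310,420,130,210),'top':(160,290,220,285)}.items():
    f=P[n]['frame']
    for T in(20,30):
        # dark and unsaturated-by-chroma
        c=f.max(2).astype(int)-f.min(2)
        m=((c<T)&(f.max(2)<90)).astype(np.uint8); k=np.zeros_like(m);k[v0:v1,u0:u1]=m[v0:v1,u0:u1]
        nn,l,st,_=cv2.connectedComponentsWithStats(k,connectivity=8)
        keep=[i for i in range(1,nn) if st[i,4]>8]
        ys,xs=np.nonzero(np.isin(l,keep))
        print(n,T,len(xs))
        if not len(xs): continue
        q=hull(np.concatenate([np.stack([xs+dx,ys+dy],1) for dx in(-.5,.5) for dy in(-.5,.5)]))
        print(q.min(0),q.max(0),fit([(P[n],q)],lambda x,y,a:box(x,y,a,.062,.178),(.455,.195,0),(.01,.01,.1)))
E
```

```text
scene 20 517
[324.5 167.5] [399.5 198.5] (array([ 0.45965742,  0.20411012, -0.00980187]), np.float64(0.8215954675158182))
scene 30 698
[323.5 166.5] [399.5 202.5] (array([0.45878153, 0.19902655, 0.03660699]), np.float64(0.9034576215505913))
top 20 1182
[176.5 236.5] [265.5 267.5] (array([0.45947529, 0.19775349, 0.01693639]), np.float64(0.8983180590699356))
top 30 1305
[176.5 236.5] [266.5 267.5] (array([0.46030906, 0.19971996, 0.01367275]), np.float64(0.938766398060936))
```

View pics/c2.png

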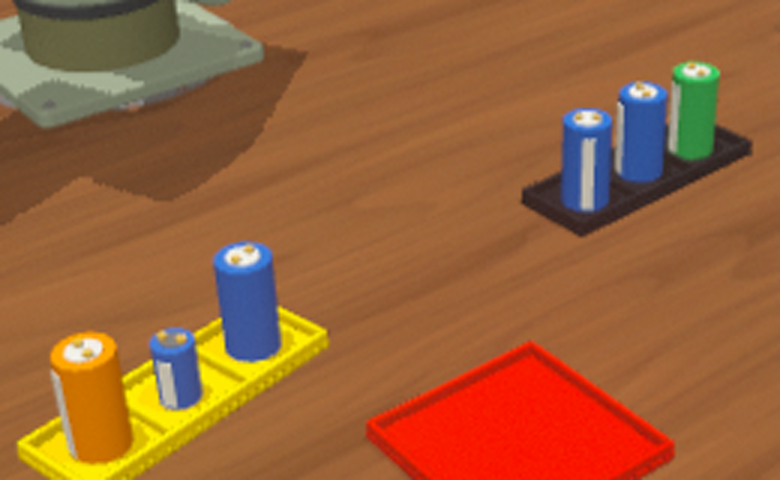

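View pics/c1.png

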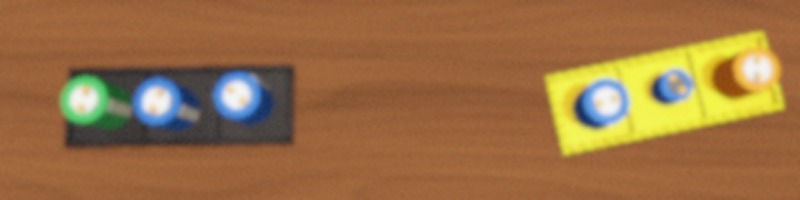

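```bash
cat > to.py <<'E'
import sys,numpy as np
from station import bot
from scipy.spatial.transform import Rotation as Ro
s=bot.state();R=Ro.from_euler('xyz',s['eef_rot'],degrees=True)
print('t',s['time'],'tcp',np.round(s['tcp_pos'],4),'rot',np.round(s['eef_rot'],2),'w',round(s['width'],3),'F',np.round(s['ft_force'],1),'q',np.round(s['qpos'],0))
a=list(map(float,sys.argv[1:]))
if a:
    d=R.inv().apply(np.array(a[:3])-s['tcp_pos'])*1000
    y=-(a[3]-s['eef_rot'][2]); y=(y+180)%360-180
    print('shift mm',np.round(d,1),'yaw',round(y,2))
E
python3 to.py 0.457 0.2555 0.20 90.6
python3 -m inch '[25,-30,0,0,52,-61,0,-6,78,-92,0,-12,104,-123,0,-18,130,-153,0,-24,156,-184,0,-30,182,-215,0,-36,208,-246,0,-42]' 1 40
python3 to.py 0.457 0.2555 0.20 90.6
```

```text
t 0.7 tcp [ 0.2412 -0.522   0.2314] rot [179.99   0.    24.8 ] w 0.997 F [0.2 0.6 0.5] q [-66.  18.  90.  -0.  72.  -1.]
shift mm [ 522.  -615.3   31.3] yaw -65.8
time: 1.37
tcp_pos: [0.3268, -0.2097, 0.2316]
eef_rot: [179.9, 0.0, 67.0]
ft_force: [0.3, -0.4, 0.8]
width: 1.002
t 1.3667 tcp [ 0.3268 -0.2097  0.2316] rot [1.7994e+02 1.0000e-02 6.7050e+01] w 1.002 F [ 0.3 -0.4  0.8] q [-34.   1. 111.   0.  68. -11.]
shift mm [479.1 -61.6  31.4] yaw -23.55
```

```bash

python3 -m inch '[38,-5,0,-4,79,-10,2,-8,120,-16,4,-12,161,-21,6,-16,202,-26,8,-20,243,-31,10,-23.5,284,-36,12,-23.5,325,-42,14,-23.5]' 
python3 to.py 0.457 0.2555 0.20 90.6
```

```text
time: 2.03
tcp_pos: [0.4151, 0.1082, 0.2178]
eef_rot: [179.9, 0.0, 90.6]
ft_force: [1.1, -0.7, -0.5]
width: 1.0
t 2.0333 tcp [0.4151 0.1082 0.2178] rot [1.7988e+02 3.0000e-02 9.0580e+01] w 1.0 F [ 1.1 -0.7 -0.5] q [ 13.   6. 108.  -0.  66.  13.]
shift mm [146.9  43.3  17.8] yaw -0.02
```

Fingers open sit at about TCP+13 mm. I move above the green one, then look with the wrist camera.

```bash

python3 -m inch '[35,10,4,0,72,21,8,0,110,32,12,0,147,43,18,0,147,43,18,0,147,43,18,0,147,43,18,0,147,43,18,0]' 
python3 - <<'E'
from station import bot
import cv2,numpy as np
s=bot.state();p=bot.read_camera('wrist');cv2.imwrite('pics/w1.png',p['frame'][:,:,::-1])
print(s['tcp_pos'],s['eef_rot'],np.round(p['hand_eye'],4),p['mtx'])
print(bot.boxes_of(p,'odd_center'))
E
```

```text
time: 2.7
tcp_pos: [0.4563, 0.2545, 0.2]
eef_rot: [179.9, 0.1, 90.5]
ft_force: [0.2, -0.4, 0.6]
width: 0.999
[0.45634438 0.25451001 0.20000516] [1.79884218e+02 5.16164738e-02 9.05260665e+01] [[ 8.000e-04 -9.612e-01 -2.759e-01  6.980e-02]
 [ 1.000e+00  8.000e-04 -1.000e-04 -7.000e-04]
 [ 3.000e-04 -2.759e-01  9.612e-01 -1.430e-01]
 [ 0.000e+00  0.000e+00  0.000e+00  1.000e+00]] [[301.34307751   0.         318.64010202]
 [  0.         301.34307751 202.56144799]
 [  0.           0.           1.        ]]
[{'point': [0.458, 0.2598, 0.0685], 'score': 0.89}]
```

View pics/w1.png

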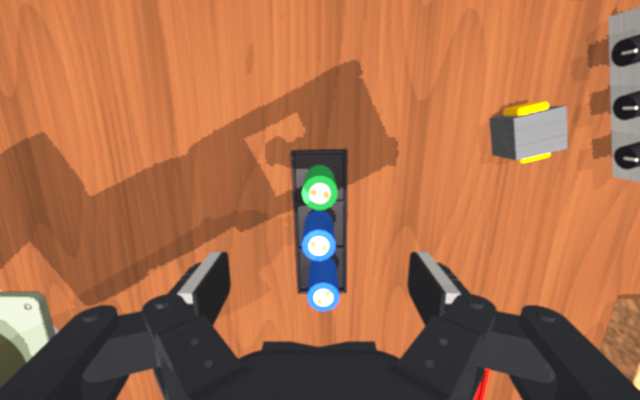

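```bash
cat > wr.py <<'E'
import numpy as np
from scipy.spatial.transform import Rotation as Ro
def bp(s,p,uv,z):
    R=Ro.from_euler('xyz',s['eef_rot'],degrees=True).as_matrix();H=np.array(p['hand_eye'])
    Rc=R@H[:3,:3];c=R@H[:3,3]+s['tcp_pos']
    d=Rc@np.linalg.solve(p['mtx'],np.array([*uv,1.]))
    return c+d*(z-c[2])/d[2]
E
python3 - <<'E'
from wr import *
from station import bot
s=bot.state();p=bot.read_camera('wrist')
for n,uv,z in[('g',(319,193),.068),('b',(319,245),.068),('b2',(323,297),.068),('k1',(292.5,151),.012),('k2',(347.5,149.5),.012),('k3',(345,291),.012),('k4',(299,292),.012),('div',(344,201),.012),('div2',(344,247),.012)]:print(n,np.round(bp(s,p,uv,z),4))
E
python3 to.py 0.4575 .2570 .031 90.6
```

```text
g [0.4565 0.2546 0.068 ]
b [0.4571 0.2015 0.068 ]
b2 [0.4618 0.1426 0.068 ]
k1 [0.4275 0.2873 0.012 ]
k2 [0.4874 0.2895 0.012 ]
k3 [0.4906 0.1144 0.012 ]
k4 [0.4331 0.1125 0.012 ]
div [0.4855 0.2312 0.012 ]
div2 [0.4874 0.1741 0.012 ]
t 2.85 tcp [0.4566 0.2545 0.2003] rot [1.7984e+02 2.0000e-02 9.0490e+01] w 1.001 F [0.6 0.5 0. ] q [28. 15. 99. -0. 66. 27.]
shift mm [  2.5   0.4 169.3] yaw -0.11
```

```bash

python3 -m inch '[0.5,0,35,0,0.5,0,75,0,0.5,0,115,0,0.5,0,145,0,0.5,0,160,0,0.5,0,171,0,0.5,0,171,0,0.5,0,171,0]' 1 40
python3 -m inch '[0,0,0,0,0,0,0,0,0,0,0,0,0,0,0,0,0,0,0,0,0,0,0,0,0,0,0,0,0,0,0,0]' 0 40
python3 to.py; python3 - <<'E'
from station import bot
import cv2
for n in('wrist',):
    p=bot.read_camera(n);cv2.imwrite('pics/g1.png',p['frame'][:,:,::-1])
E
```

```text
time: 3.52
tcp_pos: [0.4572, 0.2543, 0.0294]
eef_rot: [179.9, 0.0, 90.4]
ft_force: [-0.2, -0.3, 0.2]
width: 1.002
time: 4.18
tcp_pos: [0.4575, 0.2545, 0.0303]
eef_rot: [179.8, 0.0, 90.4]
ft_force: [-0.5, -0.7, 5.7]
width: 0.388
t 4.1833 tcp [0.4575 0.2545 0.0303] rot [179.81   0.    90.44] w 0.388 F [-0.5 -0.7  5.7] q [ 28.  26. 111.  -0.  42.  28.]
```

View pics/g1.png

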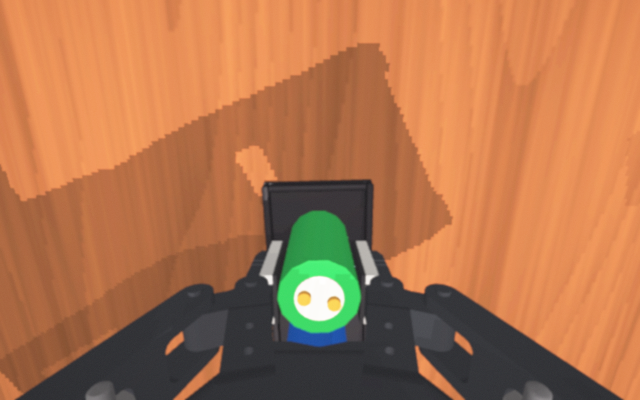

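```bash

python3 -m inch '[0,0,-10,0,0,0,-30,0,0,0,-60,0,0,0,-95,0,0,0,-120,0,0,0,-130,0,0,0,-130,0,0,0,-130,0]'
python3 to.py 0.632 -0.062 .16 90
```

```text
time: 4.9
tcp_pos: [0.4565, 0.2543, 0.1598]
eef_rot: [179.8, 0.0, 90.4]
ft_force: [-0.5, -0.8, -1.3]
width: 0.388
t 4.9 tcp [0.4565 0.2543 0.1598] rot [1.7984e+02 2.0000e-02 9.0440e+01] w 0.388 F [-0.5 -0.8 -1.3] q [ 28.  17. 103.  -0.  60.  28.]
shift mm [-317.6  173.     0.4] yaw 0.44
```

```bash

python3 -m inch '[-10,5,0,0,-35,19,0,0,-67,37,0,0,-102,56,0,0,-137,75,0,0,-172,94,0,0,-207,113,0,0,-242,132,0,0]'
python3 to.py 0.632 -0.062 .16 90
python3 -m inch '[-25,13,0,0,-45,25,0,0,-62,34,0,0,-72,40,0,0,-75,41,0,0,-75,41,0,0,-75,41,0,0,-75,41,0,0]'
python3 to.py 0.632 -0.062 .16 90
python3 - <<'E'
from station import bot
import cv2
for n in('wrist','scene'):
    p=bot.read_camera(n);cv2.imwrite(f'pics/{n}2.png',p['frame'][:,:,::-1])
    print(bot.boxes_of(p,'returns')[:1],bot.boxes_of(p,'odd_center')[:1])
E
```

```text
time: 5.57
tcp_pos: [0.5898, 0.0105, 0.1577]
eef_rot: [-179.9, 0.0, 90.4]
ft_force: [-0.0, 1.8, -0.8]
width: 0.391
t 5.5667 tcp [0.5898 0.0105 0.1577] rot [-1.7989e+02  3.0000e-02  9.0420e+01] w 0.391 F [-0.   1.8 -0.8] q [-0. 23. 94. -0. 63. -0.]
shift mm [-72.8  41.6  -2.3] yaw 0.42
time: 6.23
tcp_pos: [0.6307, -0.063, 0.1574]
eef_rot: [-179.8, 0.0, 90.5]
ft_force: [-0.6, -0.2, -0.7]
width: 0.388
t 6.2333 tcp [ 0.6307 -0.063   0.1574] rot [-1.7983e+02  1.0000e-02  9.0490e+01] w 0.388 F [-0.6 -0.2 -0.7] q [-7. 27. 88. -0. 66. -7.]
shift mm [ 1.   1.3 -2.6] yaw 0.49
[{'point': [0.6352, -0.0499, 0.0028], 'score': 0.87}] [{'point': [0.631, -0.0535, 0.197], 'score': 0.56}]
[{'point': [0.6377, -0.0634, 0.0041], 'score': 0.86}] [{'point': [0.6418, -0.0757, 0.1615], 'score': 0.6}]
```

View pics/wrist2.png

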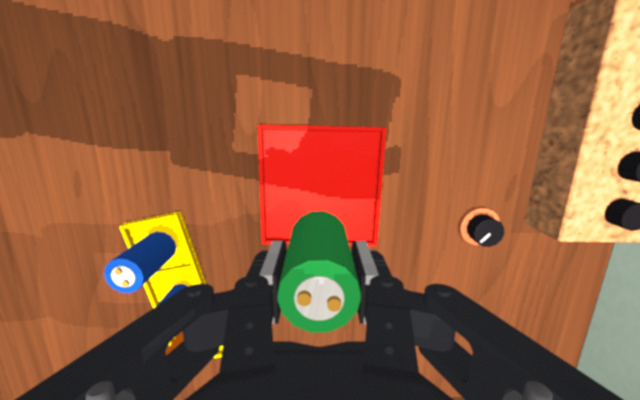

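View pics/scene2.png

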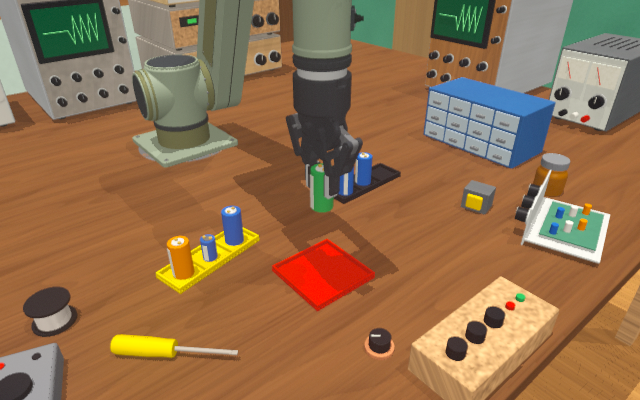

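```bash

python3 -m inch '[0,0,20,0,0,0,50,0,0,0,80,0,0,0,100,0,0,0,112,0,0,0,120,0,0,0,124,0,0,0,124,0]'
python3 to.py .631 -.0625 .0305 90.5
```

```text
time: 7.2
tcp_pos: [0.6314, -0.0637, 0.0339]
eef_rot: [-179.9, 0.0, 90.5]
ft_force: [0.0, -0.3, -0.5]
width: 0.387
t 7.2 tcp [ 0.6314 -0.0637  0.0339] rot [-1.7992e+02  4.0000e-02  9.0470e+01] w 0.387 F [ 0.  -0.3 -0.5] q [-7. 33. 95. -0. 51. -7.]
shift mm [ 1.2 -0.3  3.4] yaw -0.03
```

```bash

python3 -m inch '[0,0,1,0,0,0,2,0,0,0,3,0,0,0,3.5,0,0,0,4,0,0,0,4,0,0,0,4,0,0,0,4,0]'
python3 to.py .631 -.0625 .0305 90.5
```

```text
time: 7.87
tcp_pos: [0.6316, -0.0637, 0.0304]
eef_rot: [-180.0, 0.0, 90.5]
ft_force: [-0.4, 0.5, 1.8]
width: 0.388
t 7.8667 tcp [ 0.6316 -0.0637  0.0304] rot [-1.7996e+02  4.0000e-02  9.0480e+01] w 0.388 F [-0.4  0.5  1.8] q [-7. 34. 96. -0. 51. -7.]
shift mm [ 1.2 -0.6 -0.1] yaw -0.02
```

```bash

python3 -m inch '[0,0,0,0,0,0,0,0,0,0,0,0,0,0,0,0,0,0,0,0,0,0,0,0,0,0,0,0,0,0,0,0]' 1 40
python3 -m inch '[0,0,-5,0,0,0,-25,0,0,0,-55,0,0,0,-90,0,0,0,-125,0,0,0,-150,0,0,0,-160,0,0,0,-160,0]'
python3 to.py .461 -.127 .19 102
python3 - <<'E'
from station import bot
import cv2
for n in('wrist','scene'):
    p=bot.read_camera(n);cv2.imwrite(f'pics/{n}3.png',p['frame'][:,:,::-1])
    print(bot.boxes_of(p,'odd_center')[:1],bot.boxes_of(p,'spare_center')[:2])
E
```

```text
time: 8.53
tcp_pos: [0.6315, -0.0637, 0.0303]
eef_rot: [-180.0, 0.0, 90.5]
ft_force: [-0.2, -0.2, -0.3]
width: 1.005
time: 9.2
tcp_pos: [0.6331, -0.0638, 0.1936]
eef_rot: [179.7, 0.1, 90.5]
ft_force: [-0.1, 1.0, 0.0]
width: 1.001
t 9.2 tcp [ 0.6331 -0.0638  0.1936] rot [1.7969e+02 9.0000e-02 9.0470e+01] w 1.001 F [-0.1  1.   0. ] q [-7. 25. 85. -0. 70. -7.]
shift mm [ -61.8 -172.6    2.8] yaw -11.53
[{'point': [0.6306, -0.0627, 0.0668], 'score': 0.64}] [{'point': [0.4717, -0.1218, 0.0575], 'score': 0.55}]
[{'point': [0.6452, -0.0754, 0.0457], 'score': 0.78}] [{'point': [0.4698, -0.1335, 0.0443], 'score': 0.81}]
```

View pics/wrist3.png

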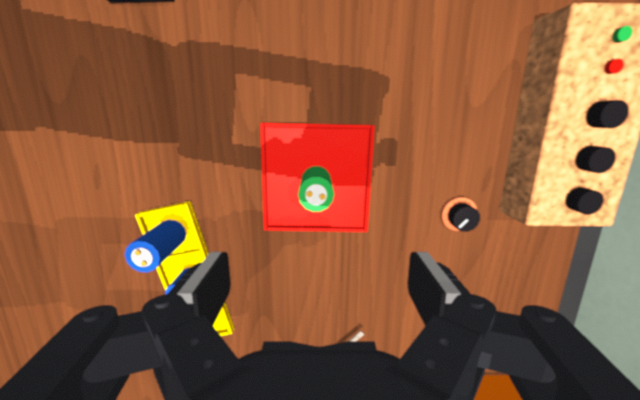

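The green one stands in the red tray (top at 316,195, tray 262–372). On to the spare: the tall blue one at the tray end nearest +y.

```bash

python3 -m inch '[-7,-20,0,-2,-19,-53,0,-4,-32,-90,0,-8,-45,-127,1,-11.5,-56,-156,2,-11.5,-62,-172,3,-11.5,-62,-172,3,-11.5,-62,-172,3,-11.5]'
python3 - <<'E'
from station import bot
import cv2
s=bot.state();p=bot.read_camera('wrist');cv2.imwrite('pics/w4.png',p['frame'][:,:,::-1])
print(s['tcp_pos'],s['eef_rot'],bot.boxes_of(p,'spare_center')[:2])
E
```

```text
time: 10.17
tcp_pos: [0.4588, -0.127, 0.1856]
eef_rot: [-179.7, -0.1, 101.9]
ft_force: [0.8, 0.0, -0.3]
width: 0.998
[ 0.4588339  -0.12702504  0.18555368] [-1.79712013e+02 -7.23279228e-02  1.01898975e+02] [{'point': [0.4615, -0.1226, 0.0642], 'score': 0.94}]
```

View pics/w4.png

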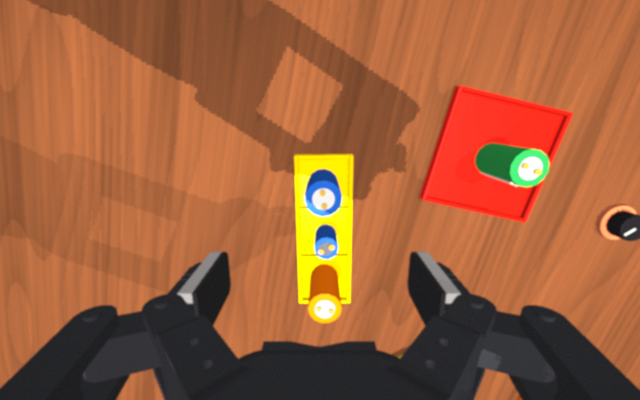

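```bash
python3 - <<'E'
from wr import *
from station import bot
s=bot.state();p=bot.read_camera('wrist')
for uv in[(323,198),(326,248)]:print(np.round(bp(s,p,uv,.068 if uv[1]<200 else .044),4))
E
python3 to.py .461 -.127 .0305 102
```

```text
[ 0.4631 -0.1267  0.068 ]
[ 0.4789 -0.1843  0.044 ]
t 10.3167 tcp [ 0.4605 -0.1267  0.1857] rot [-1.7975e+02 -5.0000e-02  1.0200e+02] w 0.998 F [ 0.6 -0.1 -0.2] q [-17.  12. 106.  -0.  63. -29.]
shift mm [ -0.5   1.1 155.2] yaw 0.0
```

```bash

python3 -m inch '[0,1,30,0,0,1,65,0,0,1,100,0,0,1,130,0,0,1,146,0,0,1,155,0,0,1,155,0,0,1,155,0]' 1 40
python3 to.py
python3 -m inch '[0,0,0,0,0,0,0,0,0,0,0,0,0,0,0,0,0,0,0,0,0,0,0,0,0,0,0,0,0,0,0,0]' 0 40
python3 to.py; python3 - <<'E'
from station import bot
import cv2
p=bot.read_camera('wrist');cv2.imwrite('pics/g5.png',p['frame'][:,:,::-1])
E
```

```text
time: 10.98
tcp_pos: [0.4618, -0.1264, 0.0307]
eef_rot: [-179.8, -0.0, 102.0]
ft_force: [-0.9, -0.1, 0.6]
width: 1.0
t 10.9833 tcp [ 0.4618 -0.1264  0.0307] rot [-1.7977e+02 -4.0000e-02  1.0204e+02] w 1.0 F [-0.9 -0.1  0.6] q [-17.  23. 117.  -0.  40. -29.]
time: 11.65
tcp_pos: [0.4622, -0.1266, 0.0316]
eef_rot: [-179.8, 0.0, 102.0]
ft_force: [-0.7, 0.3, 6.3]
width: 0.385
t 11.65 tcp [ 0.4622 -0.1266  0.0316] rot [-179.84    0.    102.03] w 0.385 F [-0.7  0.3  6.3] q [-17.  23. 117.  -0.  40. -29.]
```

View pics/g5.png

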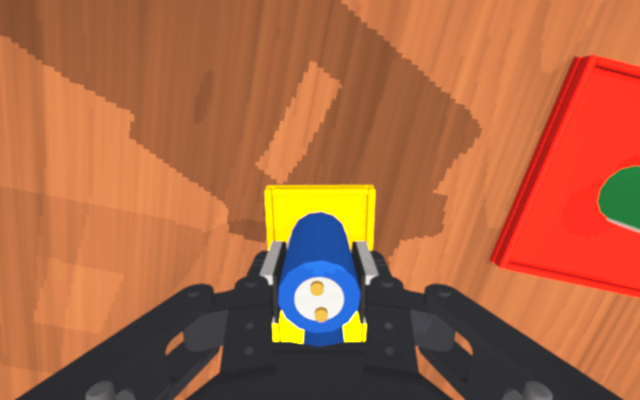

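```bash

python3 -m inch '[0,0,-10,0,0,0,-30,0,0,0,-60,0,0,0,-95,0,0,0,-125,0,0,0,-135,0,0,0,-138,0,0,0,-138,0]'
python3 to.py 0.459 0.258 .17 91
```

```text
time: 12.37
tcp_pos: [0.4626, -0.1265, 0.1701]
eef_rot: [-179.9, 0.0, 102.0]
ft_force: [0.2, -0.2, -0.5]
width: 0.39
t 12.3667 tcp [ 0.4626 -0.1265  0.1701] rot [-1.7991e+02  4.0000e-02  1.0203e+02] w 0.39 F [ 0.2 -0.2 -0.5] q [-17.  13. 107.  -0.  60. -29.]
shift mm [ 3.769e+02  7.660e+01 -3.000e-01] yaw 11.03
```

```bash

python3 -m inch '[12,2,0,1,40,8,0,3,78,16,0,5,116,24,0,7,154,31,0,9,192,39,0,11,230,47,0,11,268,54,0,11]'
python3 to.py 0.459 0.258 .17 91
```

```text
time: 13.03
tcp_pos: [0.4581, 0.1483, 0.1679]
eef_rot: [-179.7, 0.1, 91.0]
ft_force: [-0.2, -0.2, -0.6]
width: 0.385
t 13.0333 tcp [0.4581 0.1483 0.1679] rot [-1.7971e+02  1.2000e-01  9.1020e+01] w 0.385 F [-0.2 -0.2 -0.6] q [ 17.  13. 107.  -0.  60.  16.]
shift mm [109.6   2.8  -2.3] yaw 0.02
```

```bash

python3 -m inch '[34,1,0,0,64,2,0,0,88,3,0,0,104,3,0,0,110,3,0,0,110,3,0,0,110,3,0,0,110,3,0,0]'
python3 to.py 0.459 0.258 .0316 91
python3 - <<'E'
from station import bot
from h import *
import cv2
s=bot.state();p=bot.read_camera('wrist');cv2.imwrite('pics/w6.png',p['frame'][:,:,::-1])
E
```

```text
time: 13.7
tcp_pos: [0.4588, 0.2571, 0.167]
eef_rot: [-179.6, 0.2, 91.0]
ft_force: [-0.6, -0.3, -0.5]
width: 0.388
t 13.7 tcp [0.4588 0.2571 0.167 ] rot [-179.63    0.19   90.97] w 0.388 F [-0.6 -0.3 -0.5] q [ 28.  17. 101.   0.  62.  27.]
shift mm [  1.3   1.1 135.4] yaw -0.03
```

View pics/w6.png

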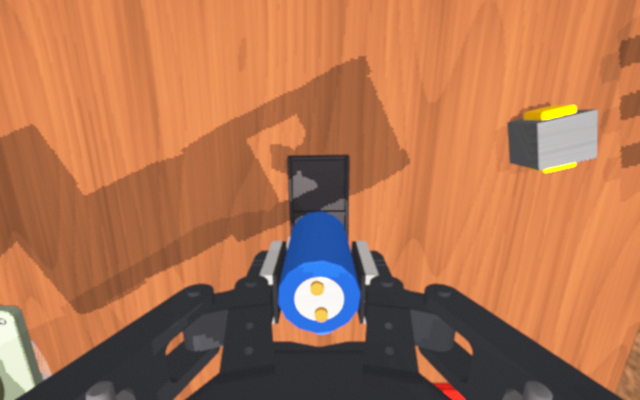

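```bash
python3 - <<'E'
from wr import *
from station import bot
s=bot.state();p=bot.read_camera('wrist')
for uv in[(288.5,157),(348.5,156),(290.5,210),(347,210)]:print(np.round(bp(s,p,uv,.012),4))
E
python3 -m inch '[0.5,0.5,20,0,0.5,0.5,50,0,0.5,0.5,80,0,0.5,0.5,105,0,0.5,0.5,120,0,0.5,0.5,128,0,0.5,0.5,132,0,0.5,0.5,132,0]'
python3 to.py 0.459 0.258 .0316 91
```

```text
[0.4271 0.2871 0.012 ]
[0.4862 0.2891 0.012 ]
[0.4286 0.2322 0.012 ]
[0.4872 0.2334 0.012 ]
time: 14.47
tcp_pos: [0.459, 0.2569, 0.0354]
eef_rot: [-179.7, 0.2, 90.9]
ft_force: [-0.5, 1.1, -1.1]
width: 0.387
t 14.4667 tcp [0.459  0.2569 0.0354] rot [-1.7967e+02  1.6000e-01  9.0910e+01] w 0.387 F [-0.5  1.1 -1.1] q [ 28.  26. 110.   0.  44.  27.]
shift mm [1.1 0.  3.8] yaw -0.09
```

```bash

python3 -m inch '[1,0,1,0,1,0,2,0,1,0,3,0,1,0,3.5,0,1,0,4,0,1,0,4,0,1,0,4,0,1,0,4,0]'
python3 to.py 0.459 0.258 .0316 91
```

```text
time: 15.13
tcp_pos: [0.4592, 0.2581, 0.0317]
eef_rot: [-179.7, 0.1, 90.9]
ft_force: [-0.2, -0.9, 2.8]
width: 0.381
t 15.1333 tcp [0.4592 0.2581 0.0317] rot [-1.797e+02  1.400e-01  9.091e+01] w 0.381 F [-0.2 -0.9  2.8] q [ 28.  26. 111.   0.  44.  27.]
shift mm [-0.1 -0.2  0.1] yaw -0.09
```

```bash

python3 -m inch '[0,0,0,0,0,0,0,0,0,0,0,0,0,0,0,0,0,0,0,0,0,0,0,0,0,0,0,0,0,0,0,0]' 1 40
python3 -m inch '[0,0,-5,0,0,0,-25,0,0,0,-55,0,0,0,-90,0,0,0,-125,0,0,0,-150,0,0,0,-160,0,0,0,-160,0]'
python3 -m inch '[-10,-10,0,0,-30,-30,0,0,-60,-50,0,0,-90,-70,0,0,-120,-80,0,0,-140,-80,0,0,-140,-80,0,0,-140,-80,0,0]'
python3 to.py
python3 - <<'E'
from station import bot
import cv2,pickle
P={}
for n in('wrist','scene','top'):
    p=bot.read_camera(n);P[n]=p;cv2.imwrite(f'pics/{n}7.png',p['frame'][:,:,::-1])
    for t in('odd_center','spare_center','good_a_center'): print(n,t,[(d['point'],d['score']) for d in bot.boxes_of(p,t)[:3]])
E
```

```text
time: 15.8
tcp_pos: [0.4592, 0.2581, 0.0317]
eef_rot: [-179.7, 0.1, 90.9]
ft_force: [-0.2, -0.4, 0.4]
width: 1.001
time: 16.47
tcp_pos: [0.4613, 0.2591, 0.1944]
eef_rot: [180.0, -0.0, 90.9]
ft_force: [0.6, 0.7, 0.1]
width: 0.996
time: 17.13
tcp_pos: [0.3827, 0.1172, 0.1931]
eef_rot: [-179.9, -0.0, 90.8]
ft_force: [0.2, -0.0, 0.0]
width: 1.003
t 17.1333 tcp [0.3827 0.1172 0.1931] rot [-179.86   -0.     90.77] w 1.003 F [ 0.2 -0.   0. ] q [ 15.   4. 114.   0.  62.  15.]
wrist odd_center []
wrist spare_center [([0.4548, 0.2539, 0.0659], 0.66)]
wrist good_a_center [([0.4503, 0.1976, 0.0684], 0.8)]
scene odd_center [([0.6437, -0.0739, 0.0457], 0.9), ([0.4805, 0.1762, 0.0129], 0.26)]
scene spare_center [([0.4636, 0.2472, 0.047], 0.78)]
scene good_a_center [([0.4653, 0.193, 0.0469], 0.55)]
top odd_center [([0.6254, -0.0617, 0.0723], 0.69)]
top spare_center []
top good_a_center []
```

View pics/wrist7.png

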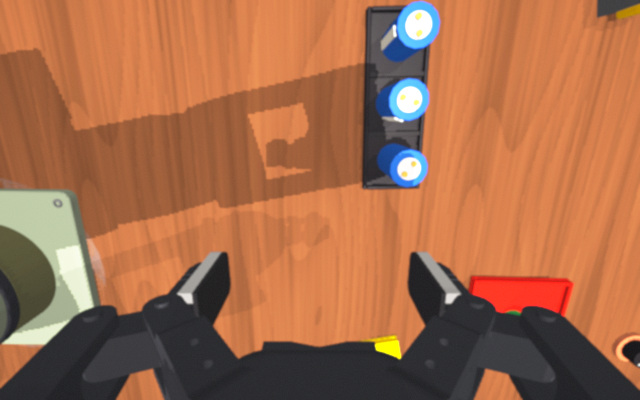

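View pics/scene7.png

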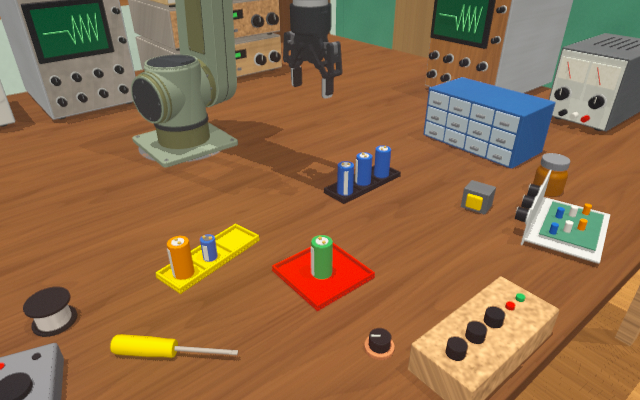

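View pics/top7.png

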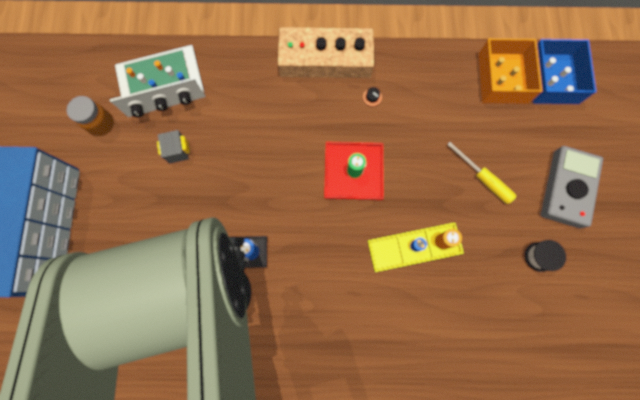

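```bash
python3 -c "
from station import bot
print(bot.finish_job())"
```

```text
the job is handed in; nothing more can be done
None
```

I moved the wrong green capacitor from the kit to the red returns tray. Then I took the full-size blue one from the yellow stock tray and put it in the kit pocket this left empty. I handed the job in at about 17.3 s of the 54 s allowed.

**Last pictures:** the scene view shows three blue capacitors upright in the kit and the green one upright in the middle of the red tray. The orange one and the small blue one are still in the stock tray. The wrist view also shows all three blue capacitors in the kit, each in its own pocket. The gripper was open and clear of everything, with force readings near zero.

**Gaps and disagreements:**
- In the last top picture the arm hid most of the kit, and the networks found no blue capacitors there. The kit check therefore rests on the scene and wrist views.
- The scene view also gave a weak false report (0.26) of the green capacitor at the kit.
- My measurements of the pocket's position from different pictures differed by 1–3 mm, well inside its roughly 10 mm of clearance.

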